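# Balance a freshly stained turned lid on a domed drying stand

## Robot

A 6-joint arm with a two-finger parallel gripper is mounted at the origin on the work surface. World frame = base frame: x ahead of the robot, y to its left, z up, the work surface at z = 0. Lengths are in m, angles in rad, forces in N, time in s.
With the tool pointing down it reaches from about 0.375 to 0.9 m from the base axis. Payload 3.1 kg.
Tool frame: the origin (TCP) lies at the very end of the fingers, on their centre line; the grasp point (between the pads) lies 19 mm behind it (manip.hold_point_z is the distance from the TCP to the grasp point, in m); y points along the fingers, z is the direction in which the jaws open and shut, and the axes are right-handed (so a half turn about y gives the same grasp; the last joint's range is limited). The gripper opens to 85 mm and grips with 20 to 120 N. Pads are 22 mm wide; open, the fingers measure 114 mm over their backs; the gripper's body (76 mm by 85 mm) begins 54 mm behind the grasp point. The pads swing forward as they close: fully open they stand 13 mm farther back than shut.
Start: joints at [-1.331, 0.527, 1.433, -0, 1.181, -0.178], TCP at [0.254, -0.571, 0.231] pointing down, gripper open.
Joint ranges: [-3.08, 3.08], [-0.75, 2.2], [0.22, 2.44], [-1.43, 4.57], [0, 2.65], [-2.85, 2.85]. Speed limits (rad/s): [2.79, 2.79, 3.14, 3.14, 3.14, 3.14].

## Interface

Orientations are given as a unit quaternion [x, y, z, w].
In Python, from station import manip, eyes, workorder gives the robot as it stands. The module is installed in compiled form; this text tells all that it offers.
- The arm moves only by the shell command python3 -m jog 'ROWS' [OPENING] [FORCE]. ROWS is JSON, a list of rows, each a list of 2 entries, a list of its own where there are three numbers: the shift along the tool's x, y, z in cm, then the turn about the tool's y in rad. A call has 1 to 20 rows; each row is the pose to reach, as a shift and turn from the pose commanded when the call began, along the tool's axes at that moment; what a row does not reach only later rows make up. A row lasts 1/12 s, in which the tool goes at most 41.7 mm and 7.16 degrees, less where a joint would pass 70% of its speed; a pose out of reach is approached as far as the arm can. A call with a gripper value outside its range is refused whole. OPENING is the finger opening in cm, from 0 to 8.54, set as the call begins (- or left out, the last holds). The fingers move at their own pace and stop on an object; FORCE is the grip in N (left out, the last holds). Time passes only in rows, so rows that repeat a pose let the fingers close. It gives the time, the measured TCP pose, the force and the opening at its end, in the units of the state.
- manip.sense(): the state, without advancing time (a new reading comes with each control period).
- eyes.snapshot(name): name is "side" or "top" or "wrist"; returns a dict with "frame" (384x512x3 uint8, red, green, blue), "vfov" (degrees; the focal length in pixels is half the picture's height over the tangent of half this angle, whatever the lens; pixels are square), "cx", "cy" (the principal point, pixels), "k1" (the pictures are not rectified: a ray, as slopes to the right and down, at radius r is drawn at 1 + k1 r^2 times it, then the intrinsics apply), "rvec" (rotation vector, rad) and "tvec" (3), from world to camera coordinates, as OpenCV has them. Camera axes: x right, y down, z forward; pixel columns grow to the right and rows downward; lengths in m; the calibration is good to about 2 mm. A picture is of the moment at which its call begins. There is no depth.
- workorder.sign_off(): hands the job in, once; it reports no verdict.
The state is a dict: "t": time; "q": joint angles; "qd": joint speeds; "tau": joint torques, N m; "tcp_pos": TCP position; "tool_rot": TCP orientation; "force": force on the tool from outside, world axes, zero at the start; "ft_torque": the same for the moment, N m; "finger_gap": opening from 0.0 (shut) to 1.0 (fully open).
Only numpy, scipy, OpenCV 4.12 (cv2) and the standard library are available. Lean on these libraries where they do the work, as an engineer would, in place of code of your own. Each camera call takes 0.05 s, during which the arm holds its last target. There are 200 camera calls.

## Task

One of the two turned discs standing on edge in the drying rack has a knob: it is a box lid whose underside must now dry touching as little as possible. Take it from the rack, lay it flat on the black bench mat with its knob up and let go; then take it again from above and set it down gently on the round-topped stand (not the flat-topped one), so that it stays balanced there, level and centred, knob up. Leave the plain disc in the rack and the other things on the bench where they are.

Things in the scene. Friction and masses are not known exactly. Their poses are not given: they have to be found in the camera images.
- lid: Turned wooden lid, about 60 g: disc 80 mm in diameter, 12 mm thick, with a knob 18 mm in diameter, 26 mm long on the middle of one face (2 mm bead, 34 mm wide, at the knob's foot). Origin: centre of the flat underside; +x along the axis out through the knob (disc x = 0 to 12 mm, knob 12 to 38). Starts on edge in one rack pocket: x level, knob towards the rack's +x, z up.
- blank: Plain turned disc of the same wood, 80 mm in diameter, 12 mm thick, without knob, standing on edge in the rack's other pocket; to be left there. Origin at the centre of one face, +x along its axis through the disc.
- rack: Low dark wooden rack, fixed, 75 (x) by 215 mm (y), origin under its centre. Pockets at y = -52 and +52 mm: slots 15 mm wide in x, 72 mm long, floor 10 mm above the bench; fence on the -x side 36 mm, fence on the knob side and pocket ends 28 mm above the bench. A disc in it reaches 90 mm above the bench, centre at 50 mm.
- mat: Black rubber bench mat, 200 by 200 mm, 3 mm thick, fixed, origin under its centre.
- dome: Round-topped drying stand, pale wood on a dark steel foot of 92 mm diameter, fixed: an upright cylinder 80 mm in diameter with a hemispherical top of radius 40 mm. Origin under its centre.
- dome_top (a point): The highest point of the round-topped stand, 85 mm above the bench.
- flat: Flat-topped stand of the same wood, foot, diameter (80 mm) and height (85 mm), fixed; not to be used. Origin under its centre.
- stain: Amber bottle, 60 mm in diameter, 150 mm tall, red cap; bystander. Origin under its centre.
- wax: White jar, 72 mm in diameter, 55 mm tall; bystander. Origin under its centre.
- bowl: Turned wooden bowl, 130 mm in diameter, 55 mm tall; bystander. Origin under its centre.
- brush: Flat hand brush lying on the bench, about 200 mm long along its x; bystander.
- driver: Screwdriver with a dark wooden handle lying on the bench, 200 mm long along its x; bystander.
- collar: Steel ring, 52 mm outside diameter, 22 mm high; bystander. Origin under its centre.
Things that resemble listed ones, but are neither listed nor needed, are in the scene too. What is shaped like the dome but blue, pink or purple is not meant.

How it is judged:
By the outcome, as a careful person would: the job done as asked, in the order asked, and still so for the second after the job is handed in, with the robot touching nothing.
It also fails if it takes over 59 s, if anything falls off the work surface, if the arm or the gripper's body presses on something with over 40 N, if the wrist force passes 120 N, or if a joint passes its speed limit or range.

## Working session

There is one attempt and no reset: what is moved stays moved. The work goes in short steps, Python scripts to look and compute and a shell command to move; the robot and the scene stay as the last step left them, time stands still between calls to the robot, and variables do not carry over. Pictures are saved under pics/ and viewed, about 8 in all and at most 12, crops included, and the job is handed in when it is done.

```bash
mkdir -p pics
cat > h.py <<'E'
import numpy as np,cv2
from station import manip,eyes,workorder
def snap(n,f=None):
    s=eyes.snapshot(n)
    if f: cv2.imwrite('pics/'+f+'.png',s['frame'][:,:,::-1])
    np.save('pics/'+n+'.npy',s,allow_pickle=True); return s
def load(n): return np.load('pics/'+n+'.npy',allow_pickle=True).item()
def K(s):
    f=192/np.tan(np.radians(s['vfov'])/2); return np.array([[f,0,s['cx']],[0,f,s['cy']],[0,0,1.]]),np.array([s['k1'],0,0,0.])
def unp(s,u,v,z):
    k,d=K(s); p=cv2.undistortPoints(np.array([[[u,v]]],float),k,d)[0,0]
    R=cv2.Rodrigues(np.array(s['rvec'],float))[0];t=np.array(s['tvec'],float).ravel()
    c=-R.T@t; r=R.T@np.array([p[0],p[1],1]); return c+r*(z-c[2])/r[2]
def proj(s,P):
    k,d=K(s); return cv2.projectPoints(np.array(P,float).reshape(-1,1,3),np.array(s['rvec'],float),np.array(s['tvec'],float),k,d)[0][:,0]
def crop(s,u0,v0,u1,v1,m,f): 
    cv2.imwrite('pics/'+f+'.png',cv2.resize(s['frame'][v0:v1,u0:u1,::-1],None,fx=m,fy=m,interpolation=cv2.INTER_CUBIC))
E
python3 - <<'E'
from h import *
a=snap('top','top0');b=snap('side','side0')
for s in(a,b):
    R=cv2.Rodrigues(np.array(s['rvec']))[0];print(-R.T@s['tvec'],R.round(2).tolist(),s['vfov'])
st=manip.sense();print(st['t'],st['tcp_pos'],st['tool_rot'],st['finger_gap'],manip.hold_point_z)
from scipy.spatial.transform import Rotation as Ro
print(Ro.from_quat(st['tool_rot']).as_matrix().round(3))
c=np.hstack([a['frame'],b['frame']])
cv2.imwrite('pics/both.png',cv2.resize(np.vstack([a['frame'],b['frame']])[:,:,::-1],None,fx=.78,fy=.78,interpolation=cv2.INTER_AREA))
E
```

```text
[ 0.15921322 -0.03761584  1.68906618] [[-0.01, -1.0, 0.0], [-0.97, 0.0, -0.22], [0.22, -0.0, -0.97]] 43.74605000217826
[0.18824073 0.9622134  1.08551298] [[-0.95, -0.3, -0.02], [-0.19, 0.66, -0.73], [0.23, -0.69, -0.68]] 42.44568235706418
0.1 [ 0.25400899 -0.57034758  0.23042032] [-0.14699595  0.69236308 -0.6909653   0.14694389] 0.9988518156218364 0.0187
[[-0.914 -0.     0.407]
 [-0.407  0.002 -0.914]
 [-0.    -1.    -0.002]]
```

View pics/top0.png

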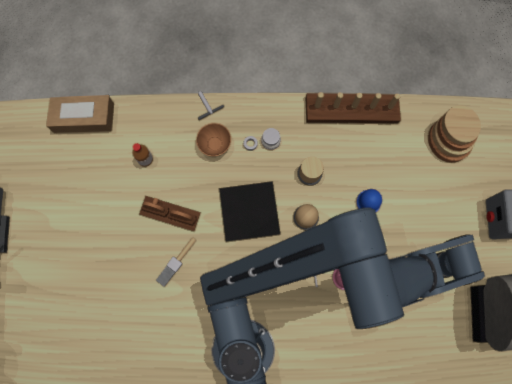

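View pics/side0.png

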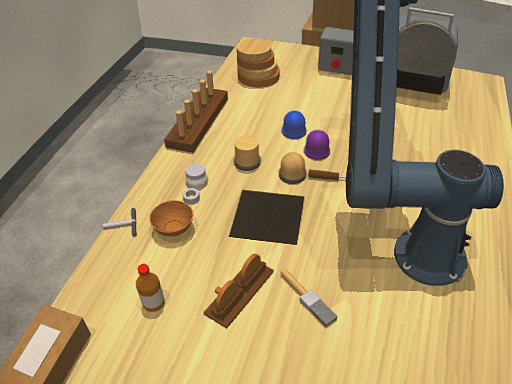

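The rack is at top (170,213) and side (240,290). There are three dome shapes: pale wood at top (307,216), blue at (370,200) and purple at (343,277). The flat stand is at (311,171). The pale one fits the description. I'll confirm it, and which disc has the knob, in an enlarged crop.

Run:
```python
from h import *
a=load('top');b=load('side')
r=lambda s,u,v,w,h,m:cv2.resize(s['frame'][v:v+h,u:u+w,::-1],None,fx=m,fy=m,interpolation=cv2.INTER_CUBIC)
A=np.vstack([r(a,130,185,80,60,5),r(b,195,245,80,60,5)[:300]])
B=np.vstack([r(a,275,150,80,60,5),r(b,225,125,80,60,5)])
cv2.imwrite('pics/c1.png',np.hstack([A,B]))
print(unp(a,307,216,.085),unp(b,292,156,.08),unp(a,311,164,.085))
print([unp(a,u,v,.003).round(3) for u,v in((220,188),(274,182),(280,234),(225,241))])
print([unp(b,u,v,.003).round(3) for u,v in((243,191),(304,195),(298,243),(230,236))])
```

```text
[ 0.45422878 -0.22353158  0.085     ] [ 0.46592976 -0.22658688  0.08      ] [ 0.63942543 -0.24336123  0.085     ]
[array([0.574, 0.08 , 0.003]), array([ 0.596, -0.116,  0.003]), array([ 0.405, -0.135,  0.003]), array([0.381, 0.061, 0.003])]
[array([ 0.593, -0.105,  0.003]), array([ 0.403, -0.142,  0.003]), array([0.372, 0.056, 0.003]), array([0.568, 0.086, 0.003])]
```

View pics/c1.png

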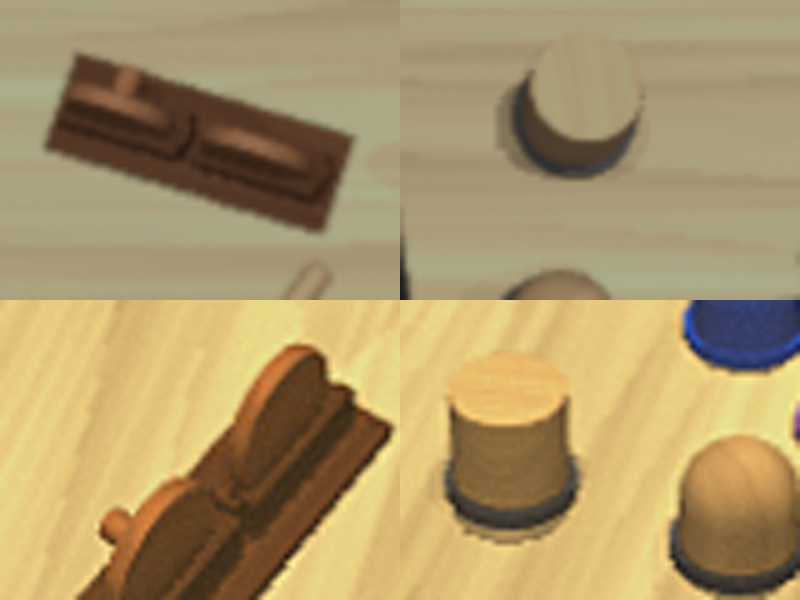

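Both are confirmed. The lid with the knob is in the left pocket in the top view (rack +y, knob towards +x), and the pale dome is the target. The tool can only point down, so I'll grip the disc across its diameter and pivot it on its edge on the mat. Next I work out the rack pose.

Run:
```python
from h import *
from scipy.optimize import least_squares
a=load('top');b=load('side')
c=[(145,195.4),(201,212.4),(194.4,231.6),(139,215)]
for z in(.01,.02,.028):
    p=np.array([unp(a,u,v,z) for u,v in c]);print(z,p.mean(0).round(4),[np.linalg.norm(p[i]-p[i-1]).round(4) for i in range(4)])
    ex=(p[0]+p[1]-p[2]-p[3]);ey=p[0]+p[3]-p[1]-p[2];print(np.degrees(np.arctan2(ex[1],ex[0])),np.degrees(np.arctan2(-ey[0],ey[1])))
print(unp(b,273,271,.01),unp(a,201,212.4,.01),unp(b,224,323,.01),unp(a,139,215,.01))
# silhouette check knob tip & disc tops in side/top
def lidpts(cx,cy,th):
    ex=np.array([np.cos(th),np.sin(th),0]);ey=np.array([-ex[1],ex[0],0]);o=np.array([cx,cy,0])
    m=o+52*.001*ey; q=o-52*.001*ey
    return [m+ex*.032+[0,0,.05], m+[0,0,.09], q+[0,0,.09]]
p=np.array([unp(a,u,v,.015) for u,v in c]);ex=p[0]+p[1]-p[2]-p[3]
P=lidpts(*p.mean(0)[:2],np.arctan2(ex[1],ex[0]));print(np.array(P).round(3),proj(a,P),proj(b,P))
```

```text
0.01 [0.4793 0.2608 0.01  ] [np.float64(0.075), np.float64(0.2161), np.float64(0.073), np.float64(0.2119)]
-16.248764152032848 -16.832851788906755
0.02 [0.4774 0.259  0.02  ] [np.float64(0.0745), np.float64(0.2148), np.float64(0.0725), np.float64(0.2106)]
-16.24876415203284 -16.83285178890676
0.028 [0.4759 0.2576 0.028 ] [np.float64(0.0742), np.float64(0.2138), np.float64(0.0722), np.float64(0.2096)]
-16.24876415203282 -16.832851788906737
[0.41174312 0.17710013 0.01      ] [0.48308455 0.14718187 0.01      ] [0.48310305 0.36876378 0.01      ] [0.47407137 0.37269645 0.01      ]
[[0.524 0.301 0.05 ]
 [0.493 0.31  0.09 ]
 [0.464 0.21  0.09 ]] [[156.88058736 199.11301871]
 [151.72712578 205.31958631]
 [180.14469049 213.55879306]] [[217.05495735 288.56540572]
 [226.19676364 285.00844347]
 [250.07277856 257.27190977]]
```

```bash
python3 -m jog '[[[-37.7,0,-29.2],-1.2],[[-37.7,0,-29.2],-1.2],[[-37.7,0,-29.2],-1.2],[[-37.7,0,-29.2],-1.2],[[-37.7,0,-29.2],-1.2],[[-37.7,0,-29.2],-1.2],[[-37.7,0,-29.2],-1.2],[[-37.7,0,-29.2],-1.2],[[-37.7,0,-29.2],-1.2],[[-37.7,0,-29.2],-1.2],[[-57.7,0,-70.7],-2.433],[[-57.7,0,-70.7],-2.433],[[-57.7,0,-70.7],-2.433],[[-57.7,0,-70.7],-2.433],[[-57.7,0,-70.7],-2.433],[[-57.7,0,-70.7],-2.433],[[-57.7,0,-70.7],-2.433],[[-57.7,0,-70.7],-2.433],[[-57.7,0,-70.7],-2.433],[[-57.7,0,-70.7],-2.433]]' 8.54 20
python3 - <<'E'
from h import *
from scipy.spatial.transform import Rotation as Ro
st=manip.sense();print(st['t'],st['tcp_pos'],st['q'],Ro.from_quat(st['tool_rot']).as_matrix().round(3),np.abs(st['qd']).max())
E
```

```text
t: 1.77
tcp_pos: [0.4851, 0.2135, 0.2311]
tool_rot: [0.7, -0.1, 0.1, -0.7]
force: [0.6, 0.3, 0.6]
finger_gap: 1.005
1.7667 [0.48511958 0.21345647 0.23109022] [ 2.03585367e-01  4.00643846e-01  1.66988617e+00 -1.31520671e-04
  1.07170980e+00 -1.08354402e+00] [[ 0.96  -0.001  0.28 ]
 [-0.28  -0.     0.96 ]
 [-0.001 -1.    -0.   ]] 0.9479559033981755
```

```bash
python3 -m jog '[[[-1.5,0,8],0],[[-1.5,0,8],0],[[-1.5,0,8],0],[[-1.5,0,8],0],[[-1.5,0,8],0]]'
python3 - <<'E'
from h import *
from scipy.spatial.transform import Rotation as Ro
s=snap('wrist');b=snap('side');t=load('top')
st=manip.sense();print(st['t'],st['tcp_pos'],st['q'],Ro.from_quat(st['tool_rot']).as_matrix().round(3),np.abs(st['qd']).max())
R=cv2.Rodrigues(np.array(s['rvec']))[0];print(-R.T@s['tvec'],R.round(2).tolist())
cv2.imwrite('pics/w1.png',s['frame'][:,:,::-1])
E
```

```text
t: 2.18
tcp_pos: [0.4934, 0.2919, 0.2307]
tool_rot: [0.7, -0.102, 0.101, -0.699]
force: [0.4, 0.1, 0.4]
finger_gap: 0.997
2.2833 [0.49376982 0.29088803 0.23096064] [ 3.37642826e-01  4.58521794e-01  1.56454328e+00 -3.90076140e-04
  1.12009871e+00 -9.41743754e-01] [[ 0.958 -0.001  0.287]
 [-0.287 -0.001  0.958]
 [-0.001 -1.    -0.001]] 0.013394358056456137
[0.42690949 0.31216928 0.37326475] [[0.28, 0.96, -0.0], [0.92, -0.27, 0.28], [0.27, -0.08, -0.96]]
```

View pics/w1.png

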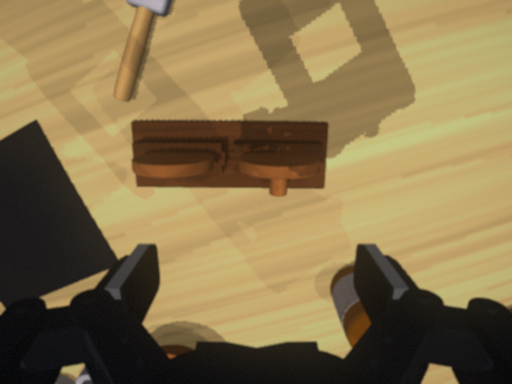

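Run:
```python
from h import *
s=load('wrist');a=load('top');b=load('side')
for z in(.0,.01,.028):
    p=np.array([unp(s,u,v,z) for u,v in((132,120),(327,121),(325,188),(135,187))]);print(z,p.mean(0).round(4),[np.linalg.norm(p[i]-p[i-1]).round(4) for i in range(4)])
    ex=(p[3]+p[2]-p[1]-p[0]);ey=p[1]+p[2]-p[0]-p[3];print(np.degrees(np.arctan2(ex[1],ex[0])),np.degrees(np.arctan2(-ey[0],ey[1])))
print('knob tip',unp(s,278.5,190,.05),'disc L,R',unp(s,240,165,.05),unp(s,326,165,.05))
print('bottle',unp(a,137,147,.15),unp(b,143,268,.15),unp(s,340,278,0))
crop(s,120,105,340,205,3.6,'w1c')
```

```text
0.0 [0.4836 0.2624 0.    ] [np.float64(0.0777), np.float64(0.2165), np.float64(0.0769), np.float64(0.2222)]
-17.296883700954115 -16.924769475287505
0.01 [0.4821 0.2637 0.01  ] [np.float64(0.0757), np.float64(0.2107), np.float64(0.0749), np.float64(0.2163)]
-17.296883700954098 -16.924769475287494
0.028 [0.4793 0.2661 0.028 ] [np.float64(0.0719), np.float64(0.2002), np.float64(0.0712), np.float64(0.2056)]
-17.296883700954105 -16.9247694752875
knob tip [0.52448604 0.30569444 0.05      ] disc L,R [0.48899919 0.27623159 0.05      ] [0.51303854 0.35762847 0.05      ]
bottle [0.6848117  0.35787465 0.15      ] [0.68306923 0.36251848 0.15      ] [0.67463057 0.34893259 0.        ]
```

View pics/w1c.png

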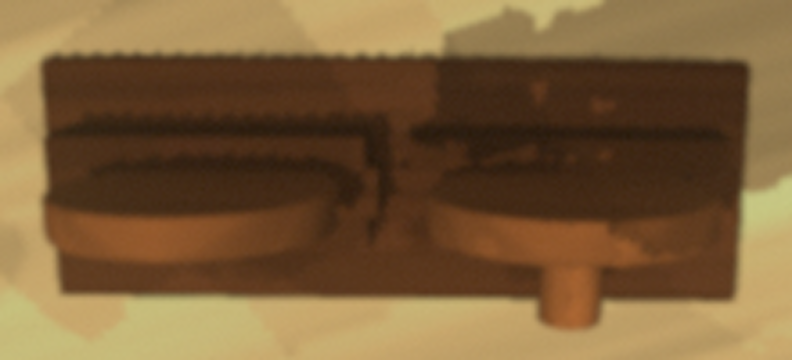

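Run:
```python
from h import *
s=load('wrist');o=np.array([.4938,.2909,.2310]);X=np.array([.958,-.287,0]);Z=np.array([.287,.958,0])
for up in(0,.013,.02):
    P=[o+sx*.011*X+sz*.0427*Z+[0,0,up] for sz in(-1,1) for sx in(-1,1)];print(up,proj(s,P).round(0).tolist())
crop(s,90,225,430,375,2.3,'fing')
```

```text
0 [[162.0, 226.0], [165.0, 268.0], [347.0, 226.0], [343.0, 268.0]]
0.013 [[153.0, 237.0], [158.0, 282.0], [355.0, 238.0], [350.0, 283.0]]
0.02 [[148.0, 244.0], [154.0, 291.0], [359.0, 245.0], [354.0, 292.0]]
```

View pics/fing.png

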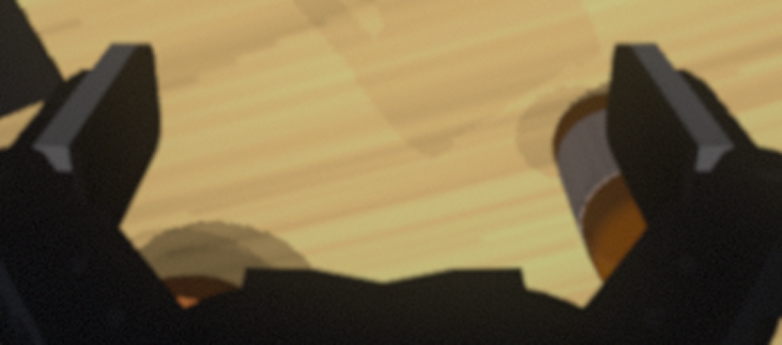

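```bash
python3 -m jog '[[[-0.4,3,2.26],0],[[-0.4,6,2.26],0],[[-0.4,9,2.26],0],[[-0.4,12,2.26],0],[[-0.4,13.6,2.26],0],[[-0.4,13.6,2.26],0],[[-0.4,13.6,2.26],0],[[-0.4,13.6,2.26],0]]'
python3 - <<'E'
from h import *
s=snap('wrist')
st=manip.sense();print(st['t'],st['tcp_pos'],st['force'])
cv2.imwrite('pics/w2.png',cv2.resize(s['frame'][100:,60:460,::-1],None,fx=2,fy=2))
E
```

```text
t: 2.95
tcp_pos: [0.498, 0.3145, 0.0965]
tool_rot: [-0.699, 0.102, -0.103, 0.7]
force: [0.2, -0.3, 0.1]
finger_gap: 0.999
3.0 [0.49826029 0.31488203 0.09701749] [ 0.02863384  0.69609144 -0.2045615 ]
```

View pics/w2.png

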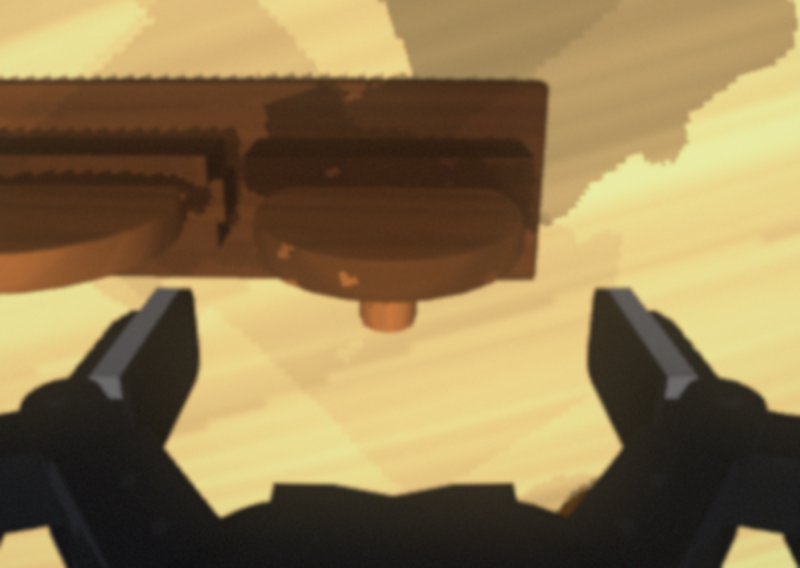

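Run:
```python
from h import *
s=load('wrist');X=np.array([.958,-.287,0]);Z=np.array([.287,.958,0])
st=manip.sense();o=np.array(st['tcp_pos'])
for n,u,v,z in(('knobtip top',388,304,.059),('knob tip bottom',388,331,.041),('knobaxis',388,316,.05),('disc top rim front',388,300,.09),('disc top front2',388,272,.088),('L',253,225,.05),('R',528,225,.05)):
    p=unp(s,60+u/2,100+v/2,z)-o;print(n,(p@X).round(4),(p@Z).round(4))
d=np.array([(x,0,z) for x,z in((.032,.059),(.032,.041),(.006,.09),(-.006,.09))])
for off in(-.003,0,.003):
    P=[np.array([o[0],o[1],0])+(x+off)*X+[0,0,z] for x,_,z in d];print(off,((proj(s,P)-[60,100])*2).round(0).tolist())
```

```text
knobtip top 0.0221 -0.0016
knob tip bottom 0.0413 -0.0018
knobaxis 0.0309 -0.0017
disc top rim front 0.0051 -0.0014
disc top front2 -0.0015 -0.0014
L 0.0005 -0.0423
R 0.0005 0.0406
-0.003 [[393.0, 325.0], [393.0, 298.0], [394.0, 292.0], [394.0, 247.0]]
0 [[393.0, 334.0], [393.0, 306.0], [394.0, 303.0], [394.0, 258.0]]
0.003 [[393.0, 342.0], [393.0, 314.0], [394.0, 314.0], [394.0, 270.0]]
```

```bash
python3 -m jog '[[[-0.1,0,-0.13],0],[[-0.1,1,-0.13],0],[[-0.1,2,-0.13],0],[[-0.1,3,-0.13],0],[[-0.1,3.5,-0.13],0],[[-0.1,4,-0.13],0],[[-0.1,4.5,-0.13],0],[[-0.1,5,-0.13],0],[[-0.1,5.5,-0.13],0],[[-0.1,6,-0.13],0],[[-0.1,6.3,-0.13],0],[[-0.1,6.3,-0.13],0],[[-0.1,6.3,-0.13],0]]'
```

```text
t: 4.08
tcp_pos: [0.4954, 0.3141, 0.0321]
tool_rot: [0.7, -0.102, 0.102, -0.7]
force: [0.5, 0.3, -0.1]
finger_gap: 0.999
```

```bash
python3 -m jog '[[[0,0,0],0],[[0,0,0],0],[[0,0,0],0],[[0,0,0],0],[[0,0,0],0],[[0,0,0],0],[[0,0,0],0],[[0,0,0],0]]' 7.0 25; python3 -m jog '[[[0,-0.5,0],0],[[0,-1,0],0],[[0,-1.5,0],0],[[0,-2,0],0],[[0,-3,0],0],[[0,-4.5,0],0],[[0,-6,0],0],[[0,-7,0],0],[[0,-7,0],0],[[0,-7,0],0]]'
python3 - <<'E'
from h import *
st=manip.sense();print(st['force'],st['finger_gap'])
s=snap('wrist');b=snap('side')
A=cv2.resize(s['frame'][100:,60:460,::-1],None,fx=1.3,fy=1.3)
B=cv2.resize(b['frame'][220:340,180:290,::-1],None,fx=2.5,fy=2.5)
B=cv2.copyMakeBorder(B,0,max(0,A.shape[0]-B.shape[0]),0,0,0)[:A.shape[0]]
cv2.imwrite('pics/w3.png',np.hstack([A,B]))
E
```

```text
t: 4.75
tcp_pos: [0.4958, 0.3142, 0.0328]
tool_rot: [-0.7, 0.102, -0.102, 0.7]
force: [-0.8, -0.3, 5.9]
finger_gap: 0.923
t: 5.58
tcp_pos: [0.4958, 0.3143, 0.1032]
tool_rot: [-0.699, 0.102, -0.103, 0.7]
force: [-0.4, -0.5, -0.6]
finger_gap: 0.923
[-0.43041562 -0.49867986 -0.60309677] 0.9227457748380822
```

View pics/w3.png

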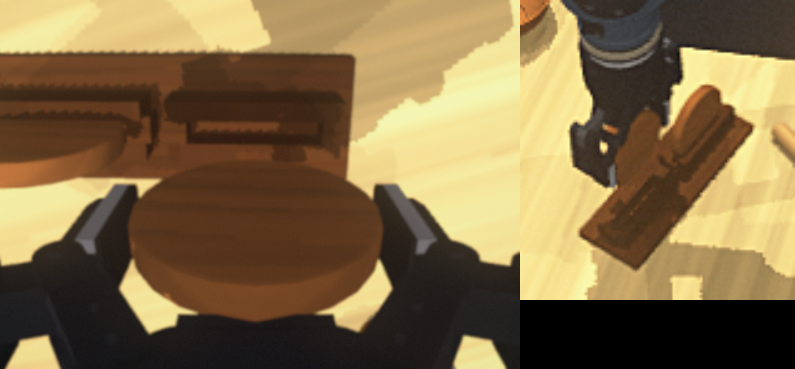

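Lid is held upright between the pads and clear of the rack, and the blank is undisturbed. Now I carry it over the mat.

```bash
python3 -m jog '[[[0,-2,0],0],[[0,-4,0],0],[[3,-4,-3],0],[[5,-4,-6],0],[[7,-4,-9],0],[[9,-4,-12],0],[[10,-4,-15],0],[[11,-4,-18],0],[[12,-4,-21],0],[[12.9,-4,-24],0],[[12.9,-4,-27],0],[[12.9,-4,-30],0],[[12.9,-4,-32],0],[[12.9,-4,-32.9],0],[[12.9,-2,-32.9],0],[[12.9,1,-32.9],0],[[12.9,4,-32.9],0],[[12.9,6.5,-32.9],0],[[12.9,6.5,-32.9],0],[[12.9,6.5,-32.9],0]]'
python3 - <<'E'
from h import *
st=manip.sense();print(st['tcp_pos'],st['force'],st['finger_gap'])
E
```

```text
t: 7.35
tcp_pos: [0.5239, -0.0371, 0.0359]
tool_rot: [-0.699, 0.103, -0.1, 0.7]
force: [1.5, -0.0, 0.6]
finger_gap: 0.928
[ 0.52392813 -0.03711923  0.03590454] [ 1.48093759 -0.0379508   0.62061654] 0.9279316894888975
```

```bash
python3 -m jog '[[[0,0.3,0],0],[[0,0.5,0],0],[[0,0.6,0],0],[[0,0.7,0],0],[[0,0.8,0],0],[[0,0.85,0],0],[[0,0.9,0],0],[[0,0.95,0],0],[[0,0.95,0],0]]'
```

```text
t: 8.1
tcp_pos: [0.5251, -0.038, 0.0278]
tool_rot: [-0.7, 0.102, -0.102, 0.7]
force: [-0.7, 0.9, -0.4]
finger_gap: 0.919
```

```bash
python3 -m jog '[[[0,0.05,0],0],[[0,0.1,0],0],[[0,0.15,0],0],[[0,0.2,0],0],[[0,0.2,0],0]]'
```

```text
t: 8.52
tcp_pos: [0.5251, -0.038, 0.0259]
tool_rot: [0.7, -0.102, 0.102, -0.7]
force: [0.0, 0.9, 0.3]
finger_gap: 0.919
```

```bash
python3 -m jog '[[[0,0.05,0],0],[[0,0.1,0],0],[[0,0.15,0],0],[[0,0.2,0],0],[[0,0.2,0],0]]'
```

```text
t: 8.93
tcp_pos: [0.5258, -0.0382, 0.0257]
tool_rot: [0.7, -0.101, 0.103, -0.7]
force: [-2.5, -0.7, 14.1]
finger_gap: 0.927
```

```bash
python3 -m jog '[[[-0.2,-0.03,0],0],[[-0.45,-0.04,0],0],[[-0.7,-0.04,0],0],[[-1.05,0,0],0],[[-1.4,0.04,0],0],[[-1.75,0.13,0],0],[[-2.08,0.24,0],0],[[-2.08,0.24,0],0],[[-2.08,0.24,0],0]]'
python3 - <<'E'
from h import *
st=manip.sense();print(st['force'],st['tcp_pos'])
s=snap('wrist');b=snap('side')
A=cv2.resize(s['frame'][100:,60:460,::-1],None,fx=1.2,fy=1.2)
B=cv2.resize(b['frame'][150:260,210:320,::-1],None,fx=3,fy=3)
B=cv2.copyMakeBorder(B,0,max(0,A.shape[0]-B.shape[0]),0,0,0)[:A.shape[0]]
cv2.imwrite('pics/w4.png',np.hstack([A,B]))
E
```

```text
t: 9.68
tcp_pos: [0.5093, -0.0334, 0.0233]
tool_rot: [0.7, -0.099, 0.106, -0.699]
force: [3.0, -0.7, 10.7]
finger_gap: 0.926
[ 2.98047081 -0.71506434 10.71461399] [ 0.50934344 -0.03337725  0.02327616]
```

View pics/w4.png

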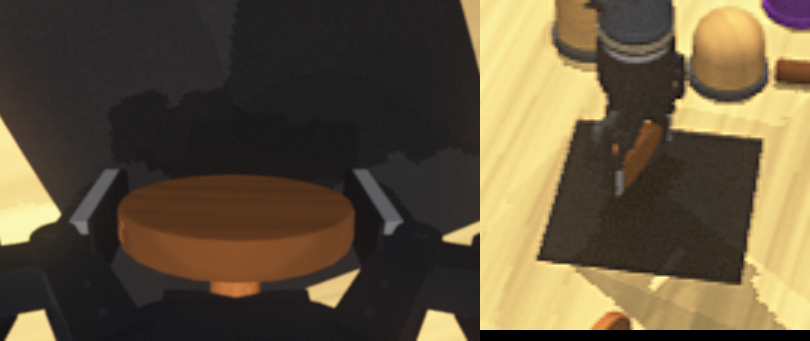

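Disc is tilting the right way: the underside is turning down and the knob is going up. I'll continue the arc.

```bash
python3 -m jog '[[[-0.32,0.15,0],0],[[-0.63,0.31,0],0],[[-0.92,0.52,0],0],[[-1.2,0.73,0],0],[[-1.45,0.98,0],0],[[-1.68,1.24,0],0],[[-1.68,1.24,0],0],[[-1.68,1.24,0],0]]'; python3 -m jog '[[[-0.2,0.3,0],0],[[-0.4,0.6,0],0],[[-0.4,0.6,0],0],[[-0.4,0.6,0],0]]'
python3 - <<'E'
from h import *
st=manip.sense();print(st['force'],st['tcp_pos'])
s=snap('wrist')
cv2.imwrite('pics/w5.png',cv2.resize(s['frame'][130:,60:460,::-1],None,fx=1.2,fy=1.2))
E
```

```text
t: 10.45
tcp_pos: [0.4895, -0.0273, 0.0099]
tool_rot: [0.7, -0.101, 0.103, -0.7]
force: [-1.2, -0.1, 8.5]
finger_gap: 0.925
t: 10.78
tcp_pos: [0.4847, -0.0259, 0.0037]
tool_rot: [-0.7, 0.102, -0.102, 0.7]
force: [-2.4, 1.2, 8.5]
finger_gap: 0.919
[-2.41484907  1.21227012  8.49219168] [ 0.48466465 -0.02587013  0.00373504]
```

View pics/w5.png

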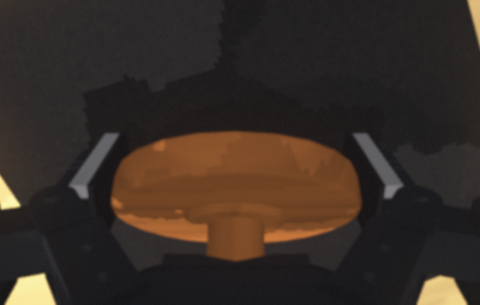

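```bash
python3 -m jog '[[[-0.15,0.3,0],0],[[-0.25,0.6,0],0],[[-0.25,0.6,0],0],[[-0.25,0.6,0],0]]';  python3 -m jog '[[[-0.05,0.1,0],0],[[-0.1,0.2,0],0],[[-0.1,0.3,0],0],[[-0.1,0.3,0],0]]'
```

```text
t: 11.17
tcp_pos: [0.4811, -0.0248, -0.0024]
tool_rot: [-0.7, 0.103, -0.101, 0.7]
force: [-2.8, 1.2, 8.7]
finger_gap: 0.924
t: 11.5
tcp_pos: [0.4796, -0.0243, -0.0055]
tool_rot: [-0.7, 0.103, -0.101, 0.7]
force: [-3.8, 0.5, 9.0]
finger_gap: 0.924
```

```bash
python3 -m jog '[[[0,0,0],0],[[0,0,0],0],[[0,0,0],0],[[0,0,0],0],[[0,0,0],0],[[0,0,0],0]]' 8.54; python3 -m jog '[[[0,-1,0],0],[[0,-2,0],0],[[0,-4,0],0],[[0,-6,0],0],[[0,-9,0],0],[[0,-12,0],0],[[0,-15,0],0],[[0,-18,0],0],[[0,-18,0],0],[[0,-18,0],0],[[0,-18,0],0]]'
python3 - <<'E'
from h import *
st=manip.sense();print(st['force'],st['tcp_pos'],st['tool_rot'])
s=snap('wrist');a=snap('top')
A=cv2.resize(s['frame'][0:300,60:460,::-1],None,fx=2,fy=2)
cv2.imwrite('pics/w6.png',A)
E
```

```text
t: 12.0
tcp_pos: [0.482, -0.0252, -0.0061]
tool_rot: [0.7, -0.102, 0.102, -0.7]
force: [0.6, -0.2, 0.0]
finger_gap: 1.001
t: 12.92
tcp_pos: [0.4813, -0.0249, 0.1744]
tool_rot: [0.7, -0.102, 0.102, -0.7]
force: [-0.3, 0.2, 0.7]
finger_gap: 0.999
[-0.26660591  0.15177128  0.71722276] [ 0.48128209 -0.0249124   0.17444612] [ 0.69970156 -0.10199433  0.1021844  -0.6996951 ]
```

View pics/w6.png

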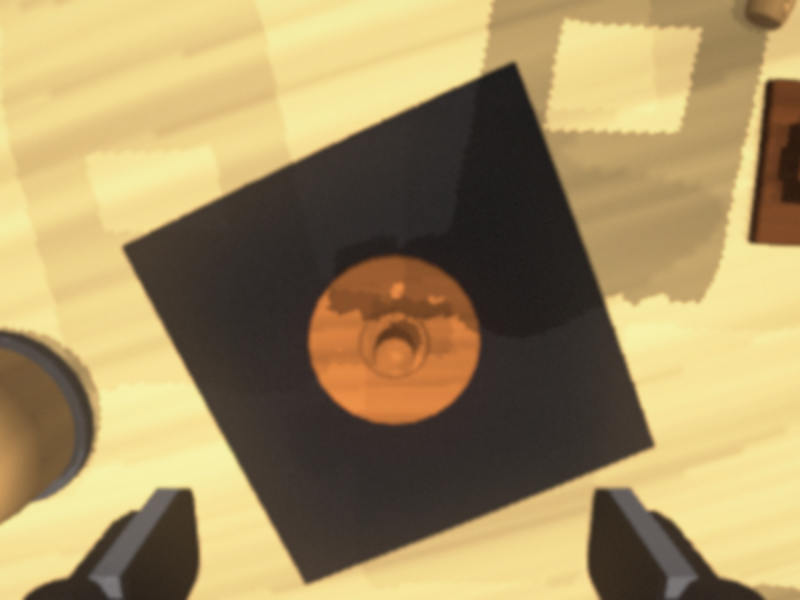

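The lid lies flat on the mat, knob up at crop (394,352), disc centre (394,340). I'll measure its centre, and the dome's from the top and side views.

```bash
cat >> h.py <<'E'
def X_Z(): 
    from scipy.spatial.transform import Rotation as Ro
    M=Ro.from_quat(manip.sense()['tool_rot']).as_matrix();return M[:,0],M[:,2]
E
python3 - <<'E'
from h import *
s=load('wrist');o=np.array(manip.sense()['tcp_pos']);X,Z=X_Z()
f=s['frame'].astype(int);m=((f[...,0]-f[...,2]>50)).astype(np.uint8);w=np.zeros_like(m);w[120:220,205:305]=1;m*=w
m=cv2.morphologyEx(m,cv2.MORPH_CLOSE,np.ones((9,9)))
c=max(cv2.findContours(m,0,2)[0],key=cv2.contourArea);e=cv2.fitEllipse(cv2.convexHull(c));print(e)
p=np.array([unp(s,*q,.013) for q in c[:,0]+0.]);(cc,r)=cv2.minEnclosingCircle(p[:,:2].astype(np.float32));
cen=unp(s,*e[0],.015);print('lid',cen,cc,r);print('rel',(cen-o)@X,(cen-o)@Z)
print('knob top',unp(s,60+394/2,352/2,.041))
# dome: sphere fit in top image (contour), compare side
a=load('top');b=load('side')
for n,i,box in(('top',a,(285,195,330,240)),('side',b,(270,140,315,190))):
    print(n,i['frame'][box[1]:box[3]:3,(box[0]+box[2])//2].tolist())
E
```

```text
((256.5606384277344, 169.85400390625), (84.74740600585938, 86.51841735839844), 93.79862976074219)
lid [ 0.48182742 -0.0247917   0.015     ] (0.4834105372428894, -0.025185521692037582) 0.04079582169651985
rel 0.001430169630003192 0.0003396422525604084
knob top [ 0.48125955 -0.02423714  0.041     ]
top [[162, 147, 115], [163, 151, 118], [164, 159, 125], [124, 106, 78], [145, 121, 90], [155, 129, 97], [163, 145, 109], [163, 144, 108], [159, 133, 100], [135, 111, 82], [95, 77, 56], [64, 62, 58], [79, 59, 43], [66, 42, 28], [62, 40, 26]]
side [[255, 240, 153], [248, 241, 165], [249, 241, 166], [248, 237, 155], [241, 201, 117], [248, 212, 125], [244, 202, 120], [240, 195, 112], [226, 174, 102], [198, 153, 90], [160, 119, 71], [144, 110, 62], [149, 114, 69], [155, 117, 65], [65, 59, 53], [255, 235, 149], [236, 209, 130]]
```

```bash
python3 -m jog '[[[0.1,3,0],0],[[0.1,6,0],0],[[0.1,9,0],0],[[0.1,12,0],0],[[0.1,13.5,0],0],[[0.1,14.5,0],0],[[0.1,15.2,0],0],[[0.1,15.2,0],0],[[0.1,15.2,0],0]]' 4; python3 -m jog '[[[0,0,0],0],[[0,0,0],0],[[0,0,0],0],[[0,0,0],0],[[0,0,0],0],[[0,0,0],0],[[0,0,0],0],[[0,0,0],0]]' 1 30
python3 - <<'E'
from h import *
st=manip.sense();print(st['force'],st['ft_torque'],st['tcp_pos'],st['finger_gap']*85.4)
E
```

```text
t: 13.77
tcp_pos: [0.4829, -0.0254, 0.022]
tool_rot: [-0.7, 0.102, -0.102, 0.7]
force: [-1.5, -0.1, 0.1]
finger_gap: 0.469
t: 14.43
tcp_pos: [0.4836, -0.0256, 0.0231]
tool_rot: [0.7, -0.101, 0.103, -0.7]
force: [-0.1, -0.2, 6.6]
finger_gap: 0.192
[-0.09523785 -0.22685657  6.55507967] [0.01445389 0.07051066 0.00823186] [ 0.48356258 -0.02559447  0.0230632 ] 16.373439537765474
```

```bash
python3 -m jog '[[[0,-0.5,0],0],[[0,-1,0],0],[[0,-2,0],0],[[0,-4,0],0],[[0,-7,0],0],[[2,-10,-2],0],[[4,-13,-4],0],[[6,-16,-7],0],[[8.2,-19,-10],0],[[8.2,-20,-13],0],[[8.2,-20,-14.7],0],[[8.2,-20,-14.7],0],[[8.2,-20,-14.7],0],[[8.2,-20,-14.7],0],[[8.2,-20,-14.7],0]]'
python3 - <<'E'
from h import *
s=snap('wrist','w7');t=snap('top','top7');b=snap('side','side7')
st=manip.sense();print(st['force'],st['ft_torque'],st['tcp_pos'],st['tool_rot'],st['finger_gap'])
print(proj(s,[[.458,-.224,.045],[.458,-.224,.085]]))
f=s['frame'];print(f.shape)
# dome seg: print coarse rows of hue around
u,v=proj(s,[[.458,-.224,.045]])[0].astype(int)
print([f[v,x].tolist() for x in range(max(0,u-90),min(511,u+90),6)])
print([f[y,u].tolist() for y in range(max(0,v-90),min(383,v+90),6)])
E
```

```text
t: 15.68
tcp_pos: [0.5187, -0.188, 0.2214]
tool_rot: [-0.699, 0.102, -0.101, 0.7]
force: [0.4, -0.7, -0.8]
finger_gap: 0.198
[-0.48418151 -0.30145922 -0.94734941] [-0.00129774  0.01252003  0.02649875] [ 0.51922924 -0.18833806  0.22154756] [-0.69954511  0.1019448  -0.10106046  0.70002191] 0.19404125090032245
[[200.89613709 115.94707292]
 [193.17237714 119.3070766 ]]
(384, 512, 3)
[[96, 71, 78], [232, 202, 133], [234, 206, 134], [236, 208, 136], [237, 210, 138], [238, 212, 137], [240, 215, 140], [242, 218, 142], [218, 175, 112], [225, 175, 105], [237, 189, 114], [245, 205, 123], [248, 219, 133], [248, 220, 135], [243, 200, 122], [240, 193, 117], [224, 172, 105], [217, 165, 99], [208, 157, 94], [199, 152, 93], [196, 148, 90], [165, 126, 77], [115, 91, 59], [113, 97, 77], [240, 229, 155], [212, 176, 115], [209, 176, 114], [207, 174, 114], [206, 173, 114], [205, 173, 113]]
[[239, 214, 141], [245, 221, 147], [239, 213, 139], [231, 198, 131], [232, 201, 132], [234, 205, 134], [238, 211, 137], [235, 207, 137], [229, 198, 130], [102, 96, 93], [168, 127, 78], [204, 155, 94], [222, 169, 104], [230, 179, 109], [235, 186, 112], [240, 193, 117], [244, 201, 122], [241, 195, 120], [231, 180, 109], [229, 178, 107], [226, 173, 105], [221, 168, 102], [210, 159, 96], [186, 141, 87], [247, 225, 150], [246, 223, 148], [166, 102, 54], [200, 124, 64], [210, 128, 67], [142, 89, 48]]
```

```bash
cat >> h.py <<'E'
from scipy.optimize import minimize
_a=np.linspace(0,2*np.pi,48,endpoint=False);C=np.c_[np.cos(_a),np.sin(_a)]
def ring(r,z): return np.c_[C*r,np.full(48,z)]
DOME=np.vstack([ring(.046,0),ring(.046,.006),ring(.04,.045)]+[ring(.04*np.cos(e),.045+.04*np.sin(e)) for e in np.linspace(.1,1.57,12)])
def sil(s,P,k=4):
    h=cv2.convexHull((proj(s,P)*k).astype(np.float32)).astype(np.int32);m=np.zeros((384*k,512*k),np.uint8);cv2.fillConvexPoly(m,h,1);return m
def fit(s,mask,P,x0,k=4):
    M=cv2.resize(mask,None,fx=k,fy=k,interpolation=cv2.INTER_LINEAR)
    c=lambda p:1-(lambda S:(S&M).sum()/(S|M).sum())(sil(s,P+[p[0],p[1],0],k))
    r=minimize(c,x0,method='Nelder-Mead',options=dict(initial_simplex=[x0,np.add(x0,[.006,0]),np.add(x0,[0,.006])],xatol=1e-4,fatol=1e-5));return r.x,1-r.fun
E
python3 - <<'E'
from h import *
out=[]
for n in('wrist','top','side'):
    s=load(n);f=s['frame'].astype(int);P=DOME+[.458,-.224,0]
    near=cv2.dilate(sil(s,P,1),np.ones((13,13)))
    bg=np.median(f[(cv2.dilate(near,np.ones((5,5)))-near)>0],axis=0)
    m=((f[...,2]<bg[2]*.86)&(near>0)).astype(np.uint8)
    m=cv2.morphologyEx(m,cv2.MORPH_OPEN,np.ones((2,2)));L=cv2.connectedComponentsWithStats(m)[1]
    st=[(L==i).sum() for i in range(1,L.max()+1)];m=(L==1+int(np.argmax(st))).astype(np.uint8)
    print(n,bg,fit(s,m,DOME,[.458,-.224]))
    S=sil(s,P,1);v=s['frame'].copy();ct=cv2.findContours(m,0,2)[0];cv2.drawContours(v,ct,-1,(255,0,0),1)
    u0,v0=np.maximum(proj(s,[[.458,-.224,.04]])[0].astype(int)-[55,55],0)
    if n=='wrist': u0-=20;w=200;z=2.
    else: w=110;z=3.6
    out.append(cv2.resize(v[v0:v0+w,u0:u0+w,::-1],(260,260),interpolation=cv2.INTER_AREA if 0 else cv2.INTER_CUBIC))
cv2.imwrite('pics/d.png',np.hstack(out))
E
```

```text
wrist [241. 216. 141.] (array([ 0.46714647, -0.2250286 ]), np.float64(0.864451278285216))
top [78. 86. 75.] (array([ 0.44833015, -0.19961031]), np.float64(0.42159533073929967))
side [239.  214.  133.5] (array([ 0.45695947, -0.22203777]), np.float64(0.8583978558665872))
```

Run:
```python
from h import *
for n in('wrist','side','top'):
    s=load(n)
    if n=='top': s['frame']=cv2.imread('pics/top0.png')[:,:,::-1]
    if n=='side': s['frame']=cv2.imread('pics/side0.png')[:,:,::-1]
    f=s['frame'].astype(int);P=DOME+[.46,-.224,0]
    near=cv2.dilate(sil(s,P,1),np.ones((11,11)))
    bg=np.median(f[(cv2.dilate(near,np.ones((5,5)))-near)>0],axis=0)
    for q in(.8,.86,.92):
        m=((f[...,2]<bg[2]*q)&(near>0)).astype(np.uint8)
        c=cv2.findContours(m,0,2)[0];c=max(c,key=cv2.contourArea);m[:]=0;cv2.drawContours(m,[c],-1,1,-1)
        m=cv2.morphologyEx(m,cv2.MORPH_OPEN,np.ones((5,5)))
        print(n,q,m.sum(),sil(s,P,1).sum(),fit(s,m,DOME,[.46,-.224]))
    if n=='wrist':
        for y in range(55,170,5): print(y,''.join('%4d'%f[y,x,2] for x in range(140,262,4)))
```

```text
wrist 0.8 6673 6732 (array([ 0.46626051, -0.2261546 ]), np.float64(0.9742715552574708))
wrist 0.86 6833 6732 (array([ 0.4659315 , -0.22555168]), np.float64(0.9599444358133117))
wrist 0.92 7225 6732 (array([ 0.46571723, -0.22523651]), np.float64(0.9100483769071666))
55  142 137 137 135 135  52  37  40  42  37  34  28  71 115 135 134 135 136 137 138 138 141 154 152 152 150 151 147 148 147 149
60  149 148 143 138 134 122  39  40  40  44  37  33  34  88 123 136 138 137 138 136 137 138 149 147 147 147 148 150 151 155 160
65  150 146 147 148 149 151  87  42  43  44  40  38  27  75  96 136 136 136 132 131 129 135 148 148 151 154 158 161 161 161 162
70  148 149 149 150 151 151 145  43  43  42  46  41  34  53 119 129 129 130 130 133 135 149 155 160 160 160 162 161 159 158 161
75  149 150 151 151 152 152 153 125  42  41  35  43 113 127 125 128 130 131 134 141 143 158 160 160 159 155 157 160 160 161 160
80  150 154 154 151 151 149 148 146 131 120 132 133 113  98  94  88  73  66  68  66  74 106 128 144 161 160 157 157 160 160 162
85  151 149 147 144 144 142 143 143 147 149 109  85  76  78  75  7
[... 1933 characters left out ...]
1  91  88  84  83  72  73  84  50  38  41  44  43  42  40  41
165  147 146 147 146 146 145 147 149 152 153 156 143 100  80  80  80  78  77  98  83  50  42  58  62  63  62  49  43  45  40  40
side 0.8 721 774 (array([ 0.46077358, -0.22470313]), np.float64(0.9535705273782488))
side 0.86 761 774 (array([ 0.4612225 , -0.22481713]), np.float64(0.923064529122694))
side 0.92 794 774 (array([ 0.46041832, -0.22455091]), np.float64(0.9181768259198243))
top 0.8 705 573 (array([ 0.46219673, -0.22869462]), np.float64(0.7676965541803935))
top 0.86 742 573 (array([ 0.46307581, -0.22813159]), np.float64(0.7344982610908474))
top 0.92 767 573 (array([ 0.46298975, -0.22825317]), np.float64(0.7115984885822244))
```

```bash
python3 -m jog '[[[1,0,-2],0],[[1.5,0,-4],0],[[1.5,0,-5],0],[[1.5,0,-5],0],[[1.5,0,-5],0],[[1.5,0,-5],0]]'
cat >> h.py <<'E'
def domefit(s,x0=(.464,-.226)):
    f=s['frame'].astype(int);P=DOME+[*x0,0];near=cv2.dilate(sil(s,P,1),np.ones((11,11)))
    bg=np.median(f[(cv2.dilate(near,np.ones((5,5)))-near)>0],axis=0)
    for q in(.75,.8,.84):
        m=((f[...,2]<bg[2]*q)&(near>0)).astype(np.uint8)
        c=max(cv2.findContours(m,0,2)[0],key=cv2.contourArea);m[:]=0;cv2.drawContours(m,[c],-1,1,-1)
        m=cv2.morphologyEx(m,cv2.MORPH_OPEN,np.ones((7,7)));print(q,m.sum(),sil(s,P,1).sum(),fit(s,m,DOME,list(x0)))
E
python3 - <<'E'
from h import *
s=snap('wrist','w8');domefit(s);st=manip.sense();o=np.array(st['tcp_pos']);print(o,st['t'])
X,Z=X_Z();print(X,Z)
# held lid: orange segmentation, knob/disc ellipse
f=s['frame'].astype(int)
for y in range(150,384,9): print(y,' '.join('%3d'%(f[y,x,0]-f[y,x,2]) for x in range(150,370,8)))
L=ring(.04,0);
for up in(.0,-.008):
  P=[o+np.array([0,0,up])+.04*(c[0]*X+c[1]*Z) for c in((1,0),(-1,0),(0,1),(0,-1))];print(proj(s,P).round(1).tolist())
E
```

```text
t: 16.33
tcp_pos: [0.519, -0.2407, 0.2217]
tool_rot: [-0.699, 0.102, -0.102, 0.7]
force: [0.4, 0.4, -0.0]
finger_gap: 0.199
0.75 6289 6374 (array([ 0.46691088, -0.22622768]), np.float64(0.9788092138997357))
0.8 6516 6374 (array([ 0.46677326, -0.22612119]), np.float64(0.9568160709327154))
0.84 6822 6374 (array([ 0.46768975, -0.22480022]), np.float64(0.9177449506982882))
[ 0.51915023 -0.24059465  0.22183167] 16.3833
[ 0.95849373 -0.28511163 -0.00106573] [2.85112587e-01 9.58493623e-01 8.86758666e-04]
150  91  93  96  96  97  98  98  98  98  96  92  91  82  68  81  89  94  93  87  85  85  83  81 100  99  99 100 100
159  98  98  97  98  98  95  92  89  90  93 106  70  69  78  72  67  65  82  82  83  81  86  99  99  98  99  98  99
168  98  97  91  87  89  92  94  97  72 132 144 141  95  91  90  80  96  95  77  79 101  99  99  98  99 100  99  99
177  85  91  95  98  98  97  99 128 147 144 144 144  92  91  89  85  96  96  99  98  69  99  99  98  99  99  99 101
186  85  82  80  85  99 100 138 139 142 141 139 122  95  96  85 100 105 103 102 103 101  88 101 100 101  99  99  99
195  88  93  96  
[... 1848 characters left out ...]
-5  -4   1   1   2   2   6   9   9  85  83  81  86  93  98  99  46  11  11   8   3   1   2   2   0  -1  -1
348  -1   1   0  -1   1  -2   2   4   7   7  10  13  12  39  22  14  14  12   9   9   4   0   1  -1  -1  -1  -3  -2
357  -2  -4  -3  -1  -2   2   1   0   3   6   6  10   9  11  11  10  11  11   6   4   3   2   0  -1  -1   1  -1  -2
366  -5  67   0  -2  -2  -1  -1   1   3   3   7   6   8   8   7   7   7   7   5   5   2  -1  -1   0  -1  -2  76  -2
375   0  -3  -2  -2  -3  -3  -3  -4   1   2   0   3   3   3   2   5   6   2   0   3  -1   0  -4  -2  -4  -3   0  43
[[256.2, 317.8], [256.1, 162.5], [341.3, 246.2], [171.1, 246.3]]
[[256.2, 308.2], [256.1, 158.9], [337.4, 239.1], [175.0, 239.1]]
```

Run:
```python
from h import *
s=load('wrist');st=manip.sense();o=np.array(st['tcp_pos']);X,Z=X_Z()
g=cv2.GaussianBlur(s['frame'],(0,0),.8).astype(np.float32)
G=np.sqrt(sum(cv2.Sobel(g[...,i],5,1,0)**2+cv2.Sobel(g[...,i],5,0,1)**2 for i in range(3)));G=np.minimum(G,150)
a=np.radians(np.arange(95,266,3)) # far half (-X side)
def sc(dx,dz,up,r):
    P=o+np.array([0,0,up])+np.outer(r*np.cos(a)+dx,X)+np.outer(r*np.sin(a)+dz,Z)
    p=proj(s,P).astype(np.float32);return cv2.remap(G,p[:,0],p[:,1],1).mean()
# lid on mat: underside z .003 when TCP .0225 -> underside .0195 below, top .0075 below
R=[(sc(dx,dz,up,.04),dx,dz,up) for dx in np.arange(-.006,.0061,.0005) for dz in np.arange(-.003,.0031,.0005) for up in np.arange(-.022,-.003,.001)]
R.sort(reverse=True)
for r in R[:8]:print(np.round(r,4))
for up in(-.0195,-.0075):
    print(up,[np.round(r,4).tolist() for r in R if abs(r[3]-up)<.0007][:3])
cv2.imwrite('pics/lid8.png',cv2.resize(s['frame'][20:350,120:380,::-1],None,fx=1.8,fy=1.8))
```

```text
[ 1.499925e+02 -5.000000e-04  0.000000e+00 -1.500000e-02]
[ 1.499762e+02 -5.000000e-04  0.000000e+00 -1.600000e-02]
[ 1.499738e+02 -5.000000e-04  0.000000e+00 -1.400000e-02]
[ 1.499724e+02 -5.000000e-04  0.000000e+00 -1.300000e-02]
[ 1.499331e+02  0.000000e+00  0.000000e+00 -1.600000e-02]
[ 1.498482e+02  0.000000e+00  0.000000e+00 -1.500000e-02]
[ 1.498283e+02 -5.000000e-04  0.000000e+00 -1.200000e-02]
[ 1.496011e+02  0.000000e+00  5.000000e-04 -1.500000e-02]
-0.0195 [[146.2649, 0.0, 0.0, -0.019], [144.4413, 0.0, 0.0005, -0.019], [143.9855, -0.0005, 0.0, -0.019]]
-0.0075 [[142.3068, -0.001, 0.0, -0.008], [134.1675, -0.0015, 0.0, -0.008], [133.4506, -0.001, 0.0005, -0.008]]
```

```bash
python3 -m jog '[[[-2,0,-0.1],0],[[-4,0,-0.1],0],[[-5.4,2,-0.1],0],[[-5.4,5,-0.1],0],[[-5.4,8,-0.1],0],[[-5.4,9.5,-0.1],0],[[-5.4,10.5,-0.1],0],[[-5.4,11,-0.1],0],[[-5.4,11,-0.1],0],[[-5.4,11,-0.1],0],[[-5.4,11,-0.1],0]]'
python3 - <<'E'
from h import *
p=[];q=[]
for i in range(6):
    eyes.snapshot('side');st=manip.sense();p.append(st['tcp_pos']);q.append(list(st['force'])+list(st['ft_torque']))
print(np.mean(p,0).round(5),np.mean(q,0).round(4),np.std(q,0).round(3))
E
```

```text
t: 17.3
tcp_pos: [0.4683, -0.2278, 0.1131]
tool_rot: [0.7, -0.101, 0.103, -0.699]
force: [-0.2, 0.3, -1.2]
finger_gap: 0.2
[ 0.46795 -0.22776  0.11286] [-0.1125 -0.109  -0.3057 -0.0109 -0.0028 -0.0061] [0.2   0.466 0.384 0.018 0.025 0.042]
```

```bash
python3 -m jog '[[[-0.1,0.2,0.1],0],[[-0.1,0.4,0.1],0],[[-0.1,0.6,0.1],0],[[-0.1,0.7,0.1],0],[[-0.1,0.75,0.1],0],[[-0.1,0.8,0.1],0],[[-0.1,0.8,0.1],0]]'; python3 -m jog '[[[0,0.05,0],0],[[0,0.1,0],0],[[0,0.1,0],0],[[0,0.1,0],0]]'
```

```text
t: 18.18
tcp_pos: [0.4669, -0.2261, 0.1049]
tool_rot: [0.7, -0.102, 0.102, -0.7]
force: [-1.6, 1.8, 7.1]
finger_gap: 0.195
t: 18.52
tcp_pos: [0.467, -0.2262, 0.1047]
tool_rot: [0.7, -0.102, 0.102, -0.7]
force: [-2.2, 1.7, 14.4]
finger_gap: 0.193
```

Run:
```python
from h import *
p=[];q=[]
for i in range(6):
    eyes.snapshot('side');st=manip.sense();p.append(st['tcp_pos']);q.append(list(st['force'])+list(st['ft_torque']))
print(np.mean(p,0).round(5),np.mean(q,0).round(4),np.std(q,0).round(3))
```

```text
[ 0.467   -0.22618  0.10474] [-2.3159  1.9684 13.5806  0.3935  0.4402 -0.0266] [0.327 0.448 0.235 0.018 0.033 0.036]
```

```bash
python3 -m jog '[[[0,-0.06,0],0],[[0,-0.12,0],0],[[0,-0.17,0],0],[[0,-0.17,0],0],[[0,-0.17,0],0]]'
python3 - <<'E'
from h import *
p=[];q=[]
for i in range(5):
    eyes.snapshot('side');st=manip.sense();p.append(st['tcp_pos']);q.append(list(st['force'])+list(st['ft_torque']))
print(np.mean(p,0).round(5),np.mean(q,0).round(4),st['t'])
E
```

```text
t: 19.23
tcp_pos: [0.4668, -0.2261, 0.1049]
tool_rot: [-0.7, 0.102, -0.102, 0.7]
force: [-0.4, 0.8, 5.3]
finger_gap: 0.191
[ 0.46676 -0.22611  0.1049 ] [-1.2774e+00  6.7180e-01  5.7147e+00  1.9200e-01  2.1940e-01  5.4000e-03] 19.4833
```

```bash
python3 -m jog '[[[0,-0.04,0],0],[[0,-0.07,0],0],[[0,-0.07,0],0],[[0,-0.07,0],0],[[0,-0.07,0],0]]'; python3 -m jog '[[[0,0,0],0],[[0,0,0],0],[[0,0,0],0],[[0,0,0],0],[[0,0,0],0],[[0,0,0],0],[[0,0,0],0],[[0,0,0],0]]' 3.4
python3 - <<'E'
from h import *
s=snap('wrist','w9');st=manip.sense();print(st['force'],st['finger_gap']*85.4)
E
```

```text
t: 19.9
tcp_pos: [0.4668, -0.2262, 0.1051]
tool_rot: [-0.7, 0.102, -0.102, 0.7]
force: [-0.2, -0.8, -0.8]
finger_gap: 0.194
t: 20.57
tcp_pos: [0.4668, -0.2262, 0.1054]
tool_rot: [0.7, -0.102, 0.102, -0.7]
force: [0.2, -0.7, -0.0]
finger_gap: 0.396
[-0.51839583  0.05815273 -0.22365592] 33.759408584851414
```

```bash
cat >> h.py <<'E'
def lidfit(s,c0,half=(95,266),zb=.085,tilt=True):
    """underside rim circle + top rim circle as edges; returns centre and tilt (deg about X,Y world slopes)"""
    X=np.array([.958,-.286,0]);Z=np.array([.286,.958,0])
    g=cv2.GaussianBlur(s['frame'],(0,0),1.).astype(np.float32)
    G=np.sqrt(sum(cv2.Sobel(g[...,i],5,1,0)**2+cv2.Sobel(g[...,i],5,0,1)**2 for i in range(3)));G=np.minimum(G,150)
    a=np.radians(np.arange(*half,2))
    def pts(p):
        n=np.array([p[2],p[3],1]);n/=np.linalg.norm(n);x=X-n*(X@n);x/=np.linalg.norm(x);z=np.cross(x,n)*1.
        z=-z if z@Z<0 else z
        b=np.array([c0[0]+p[0],c0[1]+p[1],zb]);return [b+n*h+np.outer(.04*np.cos(a),x)+np.outer(.04*np.sin(a),z) for h in(0,.012)]
    def c(p):
        q=proj(s,np.vstack(pts(p))).astype(np.float32);v=cv2.remap(G,q[:,0],q[:,1],1).ravel();k=len(a);return -(max(v[:k].mean(),v[k:].mean())+.3*min(v[:k].mean(),v[k:].mean()))
    best=min((minimize(c,[dx,dy,tx,ty],method='Nelder-Mead',options=dict(initial_simplex=[[dx,dy,tx,ty]]+[np.add([dx,dy,tx,ty],e) for e in np.diag([.002,.002,.05,.05])])) for dx in(-.002,.001) for dy in(-.002,.001) for tx in(-.08,0,.08) for ty in(-.08,0,.08)),key=lambda r:r.fun)
    p=best.x;return (np.array(c0)+p[:2]).round(4),np.degrees(p[2:]).round(1),best.fun
E
python3 - <<'E'
from h import *
print(lidfit(load('wrist'),(.4663,-.2261)))
E
```

```text
(array([ 0.4671, -0.2261]), array([1.1, 1.7]), np.float64(-172.36097717285156))
```

Lid seems near level (tilt estimate about 2°). Next I retreat straight up, stopping early to check.

```bash
python3 -m jog '[[[0,-0.5,0],0],[[0,-1,0],0],[[0,-1.5,0],0],[[0,-2,0],0],[[0,-3,0],0],[[0,-5,0],0],[[0,-8,0],0],[[0,-11,0],0],[[0,-12,0],0],[[0,-12,0],0],[[0,-12,0],0]]'
python3 - <<'E'
from h import *
for i in range(10): s=snap('wrist','w10')
b=snap('side','side10');t=snap('top','top10');print(manip.sense()['t'])
print(lidfit(s,(.4668,-.2261),(0,359)))
A=cv2.resize(s['frame'][60:,100:420,::-1],None,fx=1.3,fy=1.3)
B=cv2.resize(b['frame'][110:210,230:330,::-1],None,fx=3.7,fy=3.7)
h=max(A.shape[0],B.shape[0]);A=cv2.copyMakeBorder(A,0,h-A.shape[0],0,0,0);B=cv2.copyMakeBorder(B,0,h-B.shape[0],0,0,0)
cv2.imwrite('pics/fin.png',np.hstack([A,B]))
E
```

```text
t: 21.53
tcp_pos: [0.4667, -0.2261, 0.2259]
tool_rot: [0.7, -0.102, 0.102, -0.7]
force: [0.0, -0.2, 0.2]
finger_gap: 0.4
22.1333
(array([ 0.4677, -0.2261]), array([-20.3,   4. ]), np.float64(-172.59994506835938))
```

View pics/fin.png

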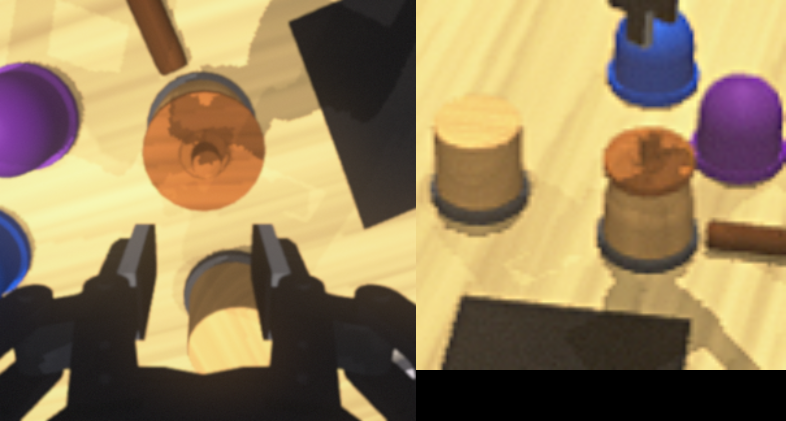

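Run:
```python
from h import *
s=snap('wrist','w11');old=cv2.imread('pics/w10.png')[:,:,::-1]
print('change',np.abs(s['frame'].astype(int)-old)[80:230,190:320].mean(),manip.sense()['t'])
f=s['frame'].astype(float);u,v=proj(s,[[.467,-.2261,.09]])[0].astype(int);print(u,v)
r=f[...,2]/f[...,0];w=np.zeros(r.shape,np.uint8);cv2.circle(w,(u,v),62,1,-1)
for q in(.47,.5,.53):
    m=((r<q)&(w>0)&(f[...,0]>70)).astype(np.uint8);m=cv2.morphologyEx(m,cv2.MORPH_OPEN,np.ones((5,5)))
    c=max(cv2.findContours(m,0,2)[0],key=cv2.contourArea);m[:]=0;cv2.drawContours(m,[cv2.convexHull(c)],-1,1,-1)
    M=cv2.resize(m,None,fx=4,fy=4,interpolation=cv2.INTER_LINEAR)
    D=np.vstack([ring(.04,0),ring(.04,.012)])
    def P(p):
        R=cv2.Rodrigues(np.array([p[2],p[3],0.]))[0];return (D@R.T)+[p[0],p[1],.085]
    cost=lambda p:1-(lambda S:(S&M).sum()/(S|M).sum())(sil(s,P(p)))
    x0=[.467,-.226,0,0];b=min((minimize(cost,[.467,-.226,a,c2],method='Nelder-Mead',options=dict(maxfev=150,initial_simplex=[[.467,-.226,a,c2]]+[np.add([.467,-.226,a,c2],e) for e in np.diag([.003,.003,.06,.06])])) for a in(-.08,.06) for c2 in(-.08,.06)),key=lambda r:r.fun)
    print(q,m.sum(),sil(s,P(x0),1).sum(),b.x[:2].round(4),np.degrees(b.x[2:]).round(1),1-b.fun,'level',1-cost([*b.x[:2],0,0]),cv2.fitEllipse(cv2.convexHull(c)))
print('model level ellipse',cv2.fitEllipse(cv2.convexHull(proj(s,P(x0)).astype(np.float32))))
k=proj(s,[[.467,-.2261,.123],[.467,-.2261,.097]]);print('knob pred',k)
print(fit.__name__);domefit(s,(.467,-.226))
```

```text
change 1.8155897435897437 22.1833
256 176
0.47 7074 7201 [ 0.466  -0.2253] [ 3.9 -4.3] 0.9707218138954375 level 0.9688294117136885 ((256.35821533203125, 173.72174072265625), (93.01839447021484, 95.71624755859375), 179.6891632080078)
0.5 7263 7201 [ 0.4671 -0.2248] [  5.5 -15.6] 0.9627000340483487 level 0.9373672320194221 ((256.4109802246094, 172.8482666015625), (93.03994750976562, 98.4297103881836), 179.03916931152344)
0.53 7367 7201 [ 0.4669 -0.2248] [  2.9 -14.2] 0.9594484313610016 level 0.9412765743410905 ((256.51080322265625, 172.6357879638672), (93.97795867919922, 99.57227325439453), 178.79977416992188)
model level ellipse ((256.4797668457031, 175.7763671875), (94.48607635498047, 95.64530944824219), 90.04133605957031)
knob pred [[256.35425424 186.74551567]
 [256.36411684 178.17732398]]
fit
0.75 6696 6239 (array([ 0.47381261, -0.22580762]), np.float64(0.9025174474254012))
0.8 6760 6239 (array([ 0.47363072, -0.22626138]), np.float64(0.899295586103751))
0.84 6799 6239 (array([ 0.47323788, -0.22617634]), np.float64(0.8969437933728572))
```

Run:
```python
from h import *
s=load('wrist');f=s['frame'].astype(int)
for y in range(156,204,2): print(y,' '.join('%3d'%f[y,x,0] for x in range(236,282,2)))
g=cv2.GaussianBlur(s['frame'],(0,0),.8).astype(np.float32)
G=np.minimum(np.sqrt(sum(cv2.Sobel(g[...,i],5,1,0)**2+cv2.Sobel(g[...,i],5,0,1)**2 for i in range(3))),150)
def best(r,z,rng=.014):
    R=[]
    for dx in np.arange(-rng,rng,.0005):
        for dy in np.arange(-rng,rng,.0005):
            p=proj(s,ring(r,z)+[.467+dx,-.2261+dy,0]).astype(np.float32);R.append((cv2.remap(G,p[:,0],p[:,1],1).mean(),.467+dx,-.2261+dy))
    return [np.round(q,4).tolist() for q in sorted(R,reverse=True)[:3]]
print('disc top',best(.04,.097,.005));print('knob top',best(.009,.123));print('bead',best(.017,.098,.008))
```

```text
156 140 142 158 163 163 163 164 163 163 163 163 163 164 159 158 162 162 158 156 153 160 162 162
158 139 140 148 148 148 158 159 160 159 154 146 141 142 137 138 149 145 139 137 137 144 154 159
160 140 139 138 139 139 141 139 145 143 141 133 126 131 131 132 134 136 135 134 135 133 145 158
162 138 135 133 135 133 129 130 143 145 145 130 133 136 135 135 131 130 130 130 130 129 135 150
164 139 131 131 130 126 128 133 139 141 144 130 132 139 138 138 138 136 131 132 134 133 134 152
166 175 148 132 125 127 131 134 135 134 132 128 132 138 140 139 140 141 138 132 134 137 142 151
168 198 191 151 134 130 132 134 133 128 124 116 118 127 133 138 140 143 142 133 131 136 149 155
170 208 196 175 171 149 135 136 130 108 102 104 104 106 111 125 141 144 143 139 126 134 156 178
172 211 183 180 193 191 172 163 119 101 100 101 103 104 104 107 126 142 143 139 132 157 191 210
174 206 174 189 196 195 191 143 106 100 103 101 106 106 105 102 107 134 141 139 145 160 196 209
176 201 174 189 197 196 183 124 102 104 114 124 134 138 132 120 105 123 143 141 138 151 187 200
178 197 174 190 199 196 175 111 111 144 142 
[... 779 characters left out ...]
 218 202 193 201 209 211 211 212 211 212
196 224 224 224 224 223 221 217 211 200 201 202 215 219 214 209 206 206 206 206 206 205 205 206
198 222 222 222 221 221 219 219 218 219 217 213 212 217 215 206 204 204 203 203 203 202 201 201
200 219 219 219 217 212 210 207 212 215 217 217 216 215 207 202 203 202 201 202 202 201 199 200
202 218 221 225 223 218 216 216 215 219 224 225 224 222 218 215 217 216 216 215 214 215 216 216
disc top [[134.8632, 0.4665, -0.2261], [133.7413, 0.466, -0.2261], [133.0491, 0.466, -0.2256]]
knob top [[80.4091, 0.462, -0.2236], [79.3035, 0.4625, -0.2236], [78.0289, 0.462, -0.2241]]
bead [[67.4377, 0.4665, -0.2256], [67.1412, 0.4665, -0.2251], [65.2059, 0.466, -0.2251]]
```

Run:
```python
from h import *
b=snap('side','s12');o=cv2.imread('pics/side0.png')[:,:,::-1].astype(int);d=np.abs(b['frame']-o).max(2)
# blank region & bystanders vs start
for n,(u,v) in dict(blank=proj(b,[[.464,.21,.07]])[0],bottle=(150,290),bowl=(172,218),brush=(310,297),wax=(196,177),collar=(191,196)).items():
    print(n,np.median(d[int(v)-6:int(v)+7,int(u)-6:int(u)+7]))
st=manip.sense();print(st['t'],st['force'],st['tcp_pos'])
workorder.sign_off()
```

```text
blank 16.0
bottle 16.0
bowl 20.0
brush 51.0
wax 20.0
collar 17.0
22.2333 [-0.54492495  0.25484061  0.45416864] [ 0.4668012  -0.2261876   0.22538191]
the job is handed in; nothing more can be done
```

The lid is on the round-topped stand, knob up, and the job is handed in at 22.2 s. It looks level and centred, but I couldn't confirm levelness to better than about 3°.

**What I did:**
- I gripped the lid across its diameter and lifted it from the rack.
- I pivoted it on its edge on the mat until it was almost flat, knob up, and let go.
- I then took it by the knob from above, set it on the pale dome and opened the fingers at almost no load. The arm backed off 12 cm straight up.

**Last checks:**
- **Centring:** the wrist camera puts the disc centre within about 1 mm of the dome axis, using the dome position I measured from the wrist camera before placing. The side camera had put the dome about 5 mm away from that. I trusted the wrist camera because two of its views agreed.
- **Level:** my checks disagreed. The view from above looked level, and the fit taken before backing off gave about 2°. Reading the knob edges by eye gave at most about 3°. Three of the automatic fits gave 14–20°, and the knob-edge fit implied about 11°. I put those down to shadows and the dome's colour, but did not prove it.
- **Stability:** I only compared two frames very close together (about 0.1 s), and there was no visible motion. The wrist force was near zero at hand-in, and the gripper was well clear.
- **Everything else:** the plain disc and the four other things I checked looked unchanged in the side view. The brush patch differed more (51 against 16–20 for the others). I never worked near it, so this is probably the arm's shadow, but I did not confirm that.

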